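# Find the heavier grinding tube by feel and hold it in the grinder clamp

## Task

The two closed grinding tubes look alike, but one has the steel impactor inside and is clearly heavier than the other, which has a plastic one: lift them in turn to feel which is which. Stand the lighter tube upright in either cup of the holder block, right down to the bottom, and let go of it. Then bring the heavier tube to the impact grinder and finish still holding it upright in the middle of the open clamp ring, foot showing below the ring but hanging clear of the hammer, without leaning on the ring, so that a colleague can tighten the clamp on it; do not tip a tube over or disturb the other things on the bench.

Things in the scene. Friction and masses are not known exactly. Their poses are not given: they have to be found in the camera images.
- tube_1: One of two identical closed grinding tubes on the bench: aluminium cylinder 40 mm in diameter, 125 mm tall, dark foot, blue ribbed screw cap (top 24 mm). Origin: centre of its underside, z up along it. A loose impactor is shut inside; which tube has the steel one changes. They weigh 1.5 to 6.5 N, the heavier at least 2.3 N more than the lighter. Grip it at the cap, about 105 mm up.
- tube_2: The other grinding tube, the same size and look; origin as for tube_1.
- rack: Holder block, white plastic with blue ends, fixed to the bench: 70 mm (its x) x 150 mm (its y) x 50 mm high, two round cups 44 mm wide and 40 mm deep, 38 mm either side of its middle along its y; cup floor 10 mm above the bench. Origin: centre of its underside. It may change sides with the grinder.
- cup_a (a point): Centre of the mouth of one cup, level with the block's top face (50 mm above the bench).
- cup_b (a point): Centre of the mouth of the other cup, likewise.
- grinder: Impact grinder, fixed: white housing 126 x 112 mm, 42 mm high; a steel hammer head (22 mm wide, top 47.5 mm above the bench) under a dark split clamp ring (inside 48 mm, outside 66 mm, 95 to 117 mm above the bench). Grey pillar 39 to 61 mm from the ring's axis on its +x, 128 mm high; lugs and black knob reach 53 mm out on its -y. Origin: on the bench under the ring's axis.
- ring_center (a point): Centre of the clamp ring's upper mouth, on the ring's axis, 117 mm above the bench.
- beaker_250: Large empty glass beaker, 78 mm wide, 90 mm tall, a bystander at the back; origin: centre of its underside.
- beaker_100: Middle glass beaker, 62 mm wide, 68 mm tall, a bystander at the back; origin: centre of its underside.
- beaker_50: Small glass beaker, 52 mm wide, 56 mm tall, a bystander at the back right; origin: centre of its underside.
- timer: White bench timer 62 x 62 x 18 mm, a bystander at the front edge; origin: centre of its underside.
- marker: Black and white marker pen, 135 mm long (its y), 17 mm thick, lying at the front edge, a bystander; origin: centre of its underside.
Mind the look-alikes: they are no part of the job. Leave any purple look-alike of the tube_1 alone.

How it is judged:
By the outcome, as a careful person would: the job done as asked, in the order asked, and still so for the second after the job is handed in, while the arm keeps its last pose, push and grip.
It also fails if it takes over 72 s, if anything falls off the work surface, if the arm or the gripper's body presses on something with over 40 N, if the wrist force passes 120 N, or if a joint passes its speed limit or range.

## Robot

A 6-joint arm with a two-finger parallel gripper is mounted at the origin on a cart in front of the work surface, level with it; the furniture and walls round the work are solid. World frame = base frame: x ahead of the robot, y to its left, z up, the work surface at z = 0. Lengths are in m, angles in degrees, forces in N, time in s.
With the tool pointing down it reaches from about 0.3 to 0.75 m from the base axis. Payload 8.5 kg.
Tool frame: the origin (TCP) lies at the very end of the fingers, on their centre line; the grasp point (between the pads) lies 19 mm behind it (env.hold_point_z is the distance from the TCP to the grasp point, in m); z points along the fingers, y is the line along which they close (so a half turn about z gives the same grasp; the last joint's range is limited). The gripper opens to 85 mm and grips with 20 to 120 N. Pads are 22 mm wide; open, the fingers measure 114 mm over their backs; the gripper's body (76 mm by 85 mm) begins 54 mm behind the grasp point. The pads swing forward as they close: fully open they stand 13 mm farther back than shut.
Start: joints at [63.352, 21.807, 74.336, -0, 83.858, -12.336], TCP at [0.136, 0.533, 0.231] pointing down, gripper open.
Joint ranges: [-178.18, 178.18], [-50.72, 133.34], [12.68, 142.11], [-81.47, 261.47], [9.98, 163.14], [-165.26, 165.26]. Speed limits (degrees/s): [136.94, 136.94, 180, 180, 180, 180].

## Interface

Orientations are given as a 3x3 rotation matrix whose columns are the frame's x, y, z axes.
In Python, from rig import env, optics gives the robot as it stands.
- The arm moves only by the shell command python3 -m jog 'ROWS' [OPENING] [FORCE]. ROWS is JSON, a list of rows, each an object with "linear": the shift along the tool's x, y, z in units of 40 mm (1.0 is 40 mm), a list of three; "roll": the turn about the tool's z in units of 5 degrees (1.0 is 5 degrees). A call has 1 to 12 rows; each row shifts and turns the commanded pose from where the row before left it, along the tool's axes as they then stand; what a row does not reach is not made up. A row lasts 1/12 s, in which the tool goes at most 41.7 mm and 7.16 degrees, less where a joint would pass 70% of its speed; a pose out of reach is approached as far as the arm can. A call is refused whole if a number of a shift passes 1 or a number of a turn 1, either way. A call with a gripper value outside its range is refused whole. OPENING is the opening, from -1 (shut) to 1 (fully open), set as the call begins (- or left out, the last holds). The fingers move at their own pace and stop on an object; FORCE is the grip in N (left out, the last holds). Time passes only in rows, so rows that do not move let the fingers close. It gives the time, the measured TCP pose, the force, the opening and the grip force at its end, in the units of the state.
- env.observe(): the state, without advancing time (a new reading comes with each control period).
- optics.get_image(name): name is "scene" or "side" or "wrist"; returns the picture (384x512x3 uint8, red, green, blue); there is no depth.
- optics.calibration(name): a dict with "fov_y" (degrees; the focal length in pixels is half the picture's height over the tangent of half this angle, whatever the lens; pixels are square), "cx", "cy" (the principal point, pixels), "T" (4x4, takes a point from camera to world coordinates). Camera axes: x right, y down, z forward; pixel columns grow to the right and rows downward; lengths in m; the calibration is good to about 2 mm. A picture is of the moment at which its call begins: read the wrist's pose just before it. calibration takes no time and is no camera call; for the wrist camera it gives the pose at the moment of the call.
- env.close_job(): hands the job in; it is judged then, once.
The state is a dict: "time_s": time; "q": joint angles; "qvel": joint speeds; "joint_efforts": joint torques, N m; "position": TCP position; "tool_rot": TCP orientation; "ft_force": force on the tool from outside, world axes, zero at the start; "wrist_torque": the same for the moment, N m; "grip_width": finger opening in m; "gripper_force": force on a finger pad.
Only numpy, scipy, OpenCV 4.12 (cv2) and the standard library are available. Lean on these libraries where they do the work, as an engineer would, in place of code of your own. Each camera call takes 0.05 s, during which the arm holds its last target. There are 200 camera calls.

## Working session

There is one attempt and no reset: what is moved stays moved. The work goes in short steps, Python scripts to look and compute and a shell command to move; the robot and the scene stay as the last step left them, time stands still between calls to the robot, and variables do not carry over. Pictures are saved under pics/ and viewed, at most 10 in all, crops included, and the job is handed in when it is done.

```bash
mkdir -p pics; ls; python3 - <<'E'
from rig import env, optics
import cv2,numpy as np
for n in ["scene","side","wrist"]:
    c=optics.calibration(n); im=optics.get_image(n); cv2.imwrite(f"pics/{n}0.png",im[:,:,::-1]); print(n,c)
s=env.observe(); print({k:np.round(v,3).tolist() for k,v in s.items()}, env.hold_point_z)
E
```

```text
pics
scene {'fov_y': 49.95003405139945, 'cx': 255.3786235060476, 'cy': 192.19062494617538, 'T': array([[-0.78844711, -0.48982807,  0.37204787,  0.12888232],
       [-0.61505759,  0.62050914, -0.48649005,  0.54668778],
       [ 0.00743739, -0.61240254, -0.79051111,  1.03077556],
       [ 0.        ,  0.        ,  0.        ,  1.        ]])}
side {'fov_y': 57.69863999490512, 'cx': 251.41854881695093, 'cy': 197.39416917882448, 'T': array([[-0.96051159, -0.10847048,  0.25622575,  0.29153284],
       [-0.27823091,  0.38187005, -0.88134149,  0.9070146 ],
       [-0.00224541, -0.91782865, -0.39697045,  0.52336991],
       [ 0.        ,  0.        ,  0.        ,  1.        ]])}
wrist {'fov_y': 69.44521308596924, 'cx': 257.0716795537286, 'cy': 193.4899415141232, 'T': array([[ 0.24709663,  0.93369036,  0.25916322,  0.07108488],
       [ 0.96898847, -0.23750222, -0.06822051,  0.54940953],
       [-0.00214499,  0.26798323, -0.96342119,  0.37474158],
       [ 0.        ,  0.        ,  0.        ,  1.        ]])}
{'time_s': 0.15, 'q': [63.352, 21.833, 74.371, -0.003, 83.858, -12.337], 'qvel': [0.038, -0.142, -0.126, -0.012, -0.054, -0.012], 'joint_efforts': [0.002, -44.863, -23.134, -0.0, 0.004, -0.0], 'position': [0.136, 0.533, 0.231], 'tool_rot': [[-0.969, 0.247, -0.0], [0.247, 0.969, -0.001], [0.0, -0.001, -1.0]], 'ft_force': [-0.027, 0.241, -0.276], 'wrist_torque': [0.006, 0.013, -0.019], 'gripper_force': 0.0, 'grip_width': 0.085} 0.0187
```

View pics/scene0.png

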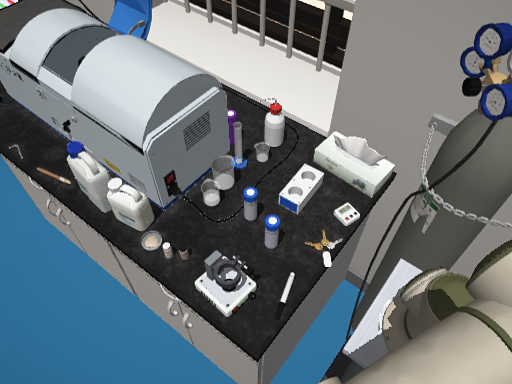

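View pics/side0.png

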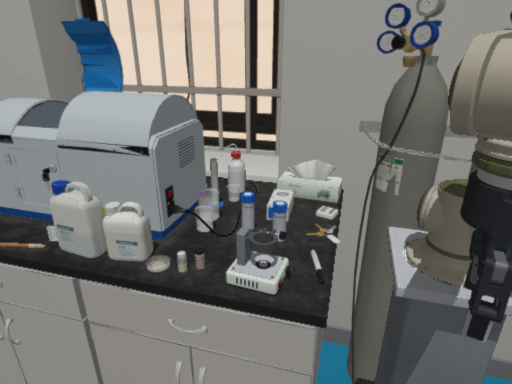

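The scene view shows tube caps near (250,190) and (272,218), the rack near (301,188), the grinder ring near (228,270), and a purple look-alike near (232,125). The side view shows the same layout, with caps near (248,197) and (280,207). I'll zoom in for detail.

```bash
cat > h.py <<'E'
from rig import env, optics
import cv2,numpy as np
def ray(n,u,v,c=None):
    c=c or optics.calibration(n); f=192/np.tan(np.radians(c['fov_y']/2)); T=c['T']
    return T[:3,3], T[:3,:3]@np.array([(u-c['cx'])/f,(v-c['cy'])/f,1.])
def plane(n,u,v,z,c=None):
    o,d=ray(n,u,v,c); return o+d*(z-o[2])/d[2]
def blobs(im,lo,hi,amin=30):
    m=cv2.inRange(cv2.cvtColor(im,cv2.COLOR_RGB2HSV),lo,hi)
    n,l,st,ce=cv2.connectedComponentsWithStats(m)
    return [(st[i].tolist(),ce[i].round(1).tolist()) for i in range(1,n) if st[i][4]>=amin],l
def proj(p,c):
    f=192/np.tan(np.radians(c['fov_y']/2)); q=c['T'][:3,:3].T@(np.asarray(p)-c['T'][:3,3]); return q[:2]/q[2]*f+[c['cx'],c['cy']]
E
python3 - <<'E'
from h import *
for n in ["scene","side"]:
    im=cv2.imread(f"pics/{n}0.png")[:,:,::-1].copy()
    for b in blobs(im,(100,120,60),(125,255,255))[0]: print(n,b)
for nm,u,v,z in [("capA",250,188,.125),("capB",272,216,.125),("rackTop a",294,197,.05),("rackTop b",309,178,.05),("ring",228,268,.117),("marker t",291,275,.01),("marker b",280,316,.01),("timer",347,214,.018),("bk250",223,180,0.0),("bk100",211,203,0),("bk50",262,158,0),("keys",322,240,0),("purple",232,112,.125)]: print(nm,plane("scene",u,v,z).round(3))
for nm,u,v,z in [("capA",248,194,.125),("capB",280,204,.125),("ring",263,238,.117)]: print(nm,plane("side",u,v,z).round(3))
a=cv2.imread("pics/scene0.png")[110:330,180:370]; b=cv2.imread("pics/side0.png")[150:300,180:360]
a=cv2.resize(a,None,fx=2.6,fy=2.6,interpolation=2);b=cv2.resize(b,None,fx=1.65,fy=1.65,interpolation=2)
cv2.imwrite("pics/z.png",np.hstack([a[:572],np.vstack([b,np.zeros((572-b.shape[0],b.shape[1],3),np.uint8)])]))
E
```

```text
scene ([107, 0, 45, 40, 1263], [131.0, 16.5])
scene ([475, 23, 37, 45, 505], [497.5, 40.5])
scene ([463, 45, 12, 10, 33], [469.2, 49.2])
scene ([461, 56, 22, 21, 92], [468.3, 69.1])
scene ([480, 83, 32, 38, 552], [498.1, 100.6])
scene ([65, 137, 19, 21, 202], [74.0, 148.1])
scene ([0, 155, 238, 229, 24809], [77.2, 312.5])
scene ([233, 157, 15, 13, 97], [239.9, 163.9])
scene ([102, 164, 30, 22, 35], [116.4, 174.9])
scene ([183, 168, 29, 26, 76], [197.0, 179.9])
scene ([243, 186, 15, 17, 157], [250.0, 194.8])
scene ([148, 197, 31, 14, 62], [164.6, 203.4])
scene ([280, 196, 17, 17, 142], [287.9, 203.9])
scene ([265, 214, 16, 18, 170], [272.1, 223.1])
scene ([270, 279, 90, 105, 3924], [320.7, 339.8])
scene ([356, 291, 9, 18, 44], [360.2, 298.1])
side ([386, 4, 24, 24, 186], [398.8, 15.5])
side ([62, 18, 61, 74, 2805], [96.1, 54.5])
side ([410, 21, 31, 27, 309], [426.7, 33.0])
side ([377, 34, 11, 19, 42], [380.8, 44.8])
side ([51, 180, 18, 15, 173], [58.6, 186.4])
side ([240, 191, 15, 13, 131], [247.4, 197.9])
side ([188, 202, 10, 9, 34], [193.2, 206.4])
side ([268, 202, 19, 16, 172], [277.1, 209.0])
side ([0, 207, 53, 15, 352], [25.8, 213.8])
side ([151, 213, 38, 27, 240], [168.1, 228.3])
capA [ 0.576 -0.013  0.125]
capB [0.471 0.025 0.125]
rackTop a [ 0.489 -0.114  0.05 ]
rackTop b [ 0.494 -0.204  0.05 ]
ring [0.467 0.211 0.117]
marker t [0.359 0.083 0.01 ]
marker b [0.315 0.194 0.01 ]
timer [ 0.34  -0.181  0.018]
bk250 [ 0.727 -0.062  0.   ]
bk100 [0.696 0.031 0.   ]
bk50 [ 0.686 -0.217  0.   ]
keys [ 0.354 -0.069  0.   ]
purple [ 0.819 -0.225  0.125]
capA [0.565 0.001 0.125]
capB [0.46  0.045 0.125]
ring [0.462 0.225 0.117]
```

View pics/z.png

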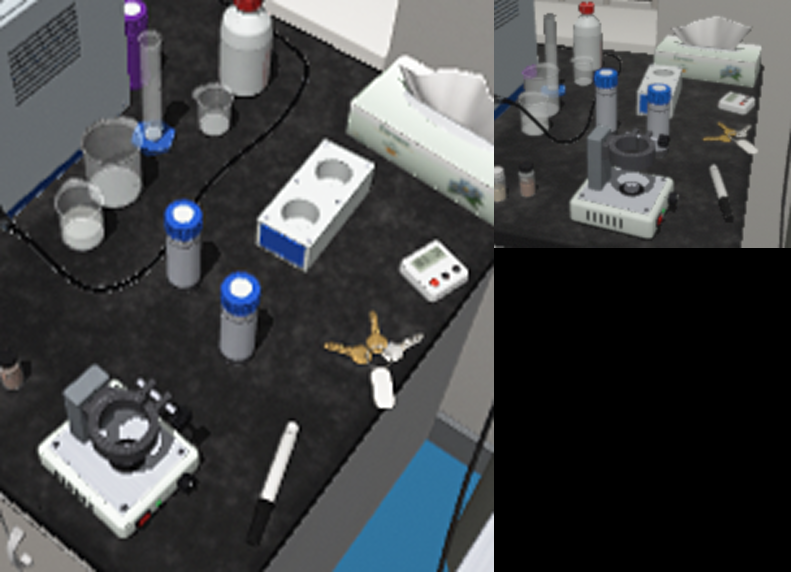

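View pics/wrist0.png

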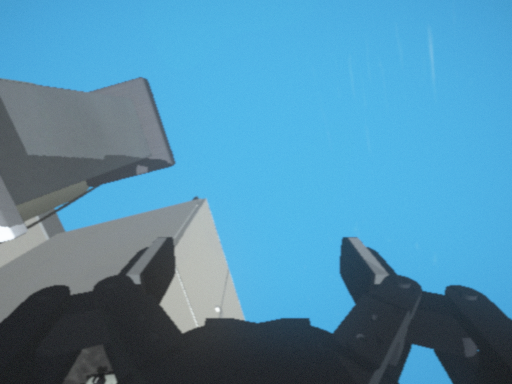

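The crop gives disc centres on the caps at scene (250.4,192.3) and (272.3,220.4), cups at (295.4,191.2) and (308,175.8), and the ring at (227.7,273.5). The wrist view shows only floor and bench edge. I'll move above the tubes for a wrist view.

```bash
R='{"linear":[-0.484,-0.364,-0.104],"roll":0}'; python3 -m jog '[{"linear":[-0.48,-0.36,-0.1],"roll":0},{"linear":[-0.48,-0.36,-0.1],"roll":0},{"linear":[-0.48,-0.36,-0.1],"roll":0},{"linear":[-0.48,-0.36,-0.1],"roll":0},{"linear":[-0.48,-0.36,-0.1],"roll":0},{"linear":[-0.48,-0.36,-0.1],"roll":0},{"linear":[-0.48,-0.36,-0.1],"roll":0},{"linear":[-0.48,-0.36,-0.1],"roll":0},{"linear":[-0.48,-0.36,-0.1],"roll":0},{"linear":[-0.48,-0.36,-0.1],"roll":0},{"linear":[-0.48,-0.36,-0.1],"roll":0},{"linear":[-0.48,-0.36,-0.1],"roll":0}]'
python3 -m jog '[{"linear":[-0.48,-0.36,-0.1],"roll":0},{"linear":[-0.48,-0.36,-0.1],"roll":0},{"linear":[-0.48,-0.36,-0.1],"roll":0},{"linear":[-0.48,-0.36,-0.1],"roll":0},{"linear":[-0.48,-0.36,-0.1],"roll":0},{"linear":[-0.48,-0.36,-0.1],"roll":0},{"linear":[-0.48,-0.36,-0.1],"roll":0},{"linear":[-0.48,-0.36,-0.1],"roll":0},{"linear":[-0.48,-0.36,-0.1],"roll":0},{"linear":[-0.48,-0.36,-0.1],"roll":0},{"linear":[0,0,0],"roll":0},{"linear":[0,0,0],"roll":0}]'
python3 - <<'E'
from h import *
for n,P in [("scene",[("A",250.4,192.3,.125),("B",272.3,220.4,.125),("ca",295.4,191.2,.05),("cb",308,175.8,.05),("ring",227.7,273.5,.117)])]:
    for p in P: print(p[0],plane(n,*p[1:]).round(3))
c=optics.calibration("wrist"); np.save("c1.npy",c,allow_pickle=True)
cv2.imwrite("pics/w1.png",optics.get_image("wrist")[:,:,::-1])
s=env.observe(); print(s["time_s"],s["position"],s["tool_rot"].round(4) if hasattr(s["tool_rot"],"round") else s["tool_rot"])
E
```

```text
time_s: 1.15
position: [0.3169, 0.3075, 0.2794]
tool_rot: [[-0.969, 0.247, -0.0], [0.247, 0.969, -0.0], [0.0, -0.0, -1.0]]
ft_force: [0.4, 0.1, 0.2]
grip_width: 0.0851
gripper_force: 0.0
time_s: 2.15
position: [0.4672, 0.1209, 0.3189]
tool_rot: [[-0.969, 0.249, -0.001], [0.249, 0.969, 0.0], [0.001, -0.0, -1.0]]
ft_force: [-0.3, 0.3, -1.0]
grip_width: 0.0855
gripper_force: 0.0
A [ 0.566 -0.002  0.125]
B [0.462 0.036 0.125]
ca [ 0.498 -0.135  0.05 ]
cb [ 0.502 -0.209  0.05 ]
ring [0.458 0.223 0.117]
2.2 [0.46667515 0.12156715 0.31896759] [[-9.688e-01  2.478e-01 -9.000e-04]
 [ 2.478e-01  9.688e-01  2.000e-04]
 [ 9.000e-04 -1.000e-04 -1.000e+00]]
```

View pics/w1.png

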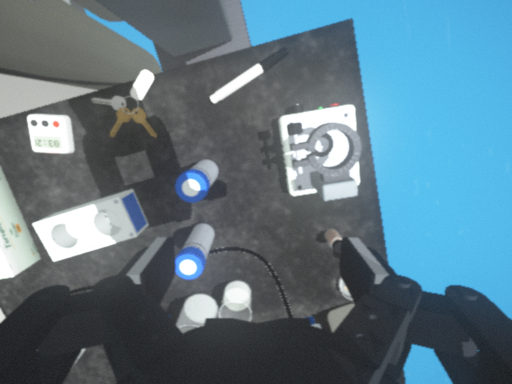

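The wrist view shows caps at about (193,185) and (188,267), cups at (64,234) and (109,221), and the ring at about (336,151). I'll refine these positions with masks and ellipse fits.

```bash
python3 - <<'E'
from h import *
c=np.load("c1.npy",allow_pickle=True).item()
im=cv2.imread("pics/w1.png")[:,:,::-1].copy(); g=cv2.cvtColor(im,cv2.COLOR_RGB2GRAY); hsv=cv2.cvtColor(im,cv2.COLOR_RGB2HSV)
b,l=blobs(im,(100,120,90),(125,255,255),100)
for x in b:
    if x[0][4]<3000: print(x)
for nm,(u,v) in dict(B=(193,185),A=(188,267)).items():
    roi=np.zeros_like(g); roi[v-22:v+22,u-22:u+22]=255
    m=((hsv[:,:,1]<90)&(g>150)).astype(np.uint8)*roi
    n,L,st,ce=cv2.connectedComponentsWithStats(m); k=L[v,u]; print(nm,st[k],ce[k],plane("w",*ce[k],.125,c).round(4))
# dark ring silhouette
m=((g<85)).astype(np.uint8)*255; m[:,:]=m
r=np.zeros_like(m); r[100:205,275:375]=m[100:205,275:375]
big=lambda a:cv2.resize(a,None,fx=5,fy=5,interpolation=cv2.INTER_CUBIC)
L=big(im[105:205,270:370,::-1]); K=big(im[195:265,30:150,::-1])
K=K[:350,:300] if 0 else cv2.resize(K,(300,175))
L=cv2.resize(L,(500,500)); K=cv2.resize(im[200:260,35:145,::-1],(300,164),interpolation=2)
cv2.imwrite("pics/z2.png",np.hstack([L,np.vstack([K,np.zeros((336,300,3),np.uint8)])]))
E
```

```text
([85, 9, 75, 55, 752], [128.1, 33.4])
([175, 169, 35, 34, 611], [192.4, 184.8])
([123, 194, 22, 37, 380], [133.9, 211.2])
([174, 247, 32, 33, 571], [190.1, 261.7])
([402, 343, 52, 41, 1386], [424.2, 366.9])
B [182 179  19  17 247] [190.64777328 187.10121457] [0.4644 0.0351 0.125 ]
A [179 259  18  16 222] [187.57657658 266.73873874] [ 0.5703 -0.0039  0.125 ]
```

View pics/z2.png

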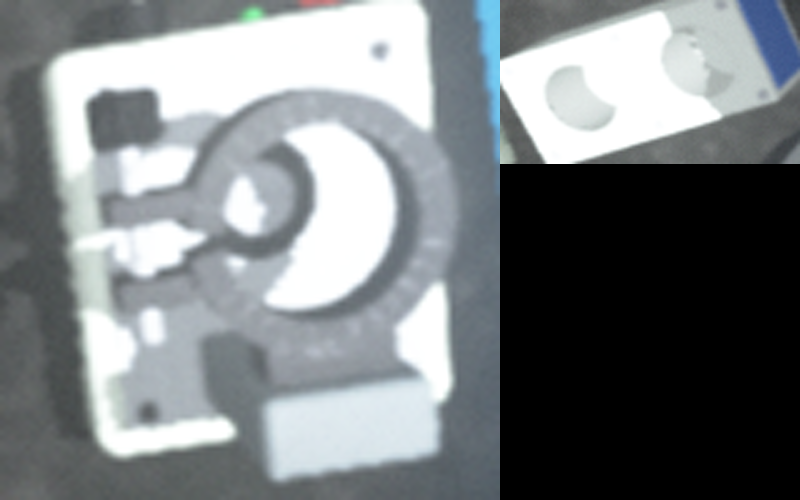

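The zoomed crop puts the ring top centre at wrist pixel (334.8,148.6) and the cups at about (65,235.6) and (108.5,223). I'll cross-check these against the rack's top-face corners.

```bash
python3 - <<'E'
from h import *
c=np.load("c1.npy",allow_pickle=True).item()
for nm,u,v,z in [("ring",334.8,148.6,.117),("cup1",65.5,235.6,.05),("cup2",108.5,223,.05)]: print(nm,plane("w",u,v,z,c).round(4))
im=cv2.imread("pics/scene0.png")
K=cv2.resize(im[155:220,265:340],None,fx=6,fy=6,interpolation=2)
w=cv2.imread("pics/w1.png")
W=cv2.resize(w[180:265,25:155],(350,229),interpolation=2); G=cv2.resize(im[240:320,185:265],(300,300),interpolation=2)
o=np.zeros((600,800,3),np.uint8); o[:390,:450]=K; o[:229,450:]=W; o[300:,500:]=G
cv2.imwrite("pics/z3.png",o)
E
```

```text
ring [0.4634 0.2211 0.117 ]
cup1 [ 0.5049 -0.2088  0.05  ]
cup2 [ 0.5018 -0.133   0.05  ]
```

View pics/z3.png

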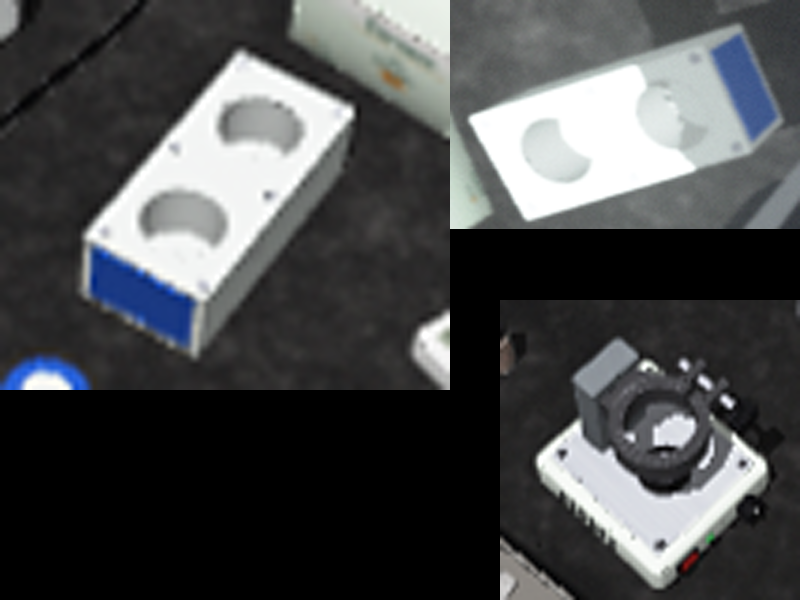

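The scene crop gives the rack's top corners and confirms the cup and ring positions.

```bash
python3 - <<'E'
from h import *
P=np.array([plane("scene",u,v,.05) for u,v in [(304.6,163.2),(323.9,172.9),(279.6,194.0),(298.7,204.9)]]); print(P.round(4),P.mean(0).round(4))
print(np.hypot(*(P[0]-P[1])[:2]),np.hypot(*(P[0]-P[2])[:2]))
for u,v,z in [(308.3,176.2,.05),(295.4,191.6,.05),(227.4,269.2,.117)]: print(plane("scene",u,v,z).round(4))
c=np.load("c1.npy",allow_pickle=True).item()
W=lambda u,v:(25+u*130/350,180+v*85/229)
Q=np.array([plane("w",*W(u,v),.05,c) for u,v in [(470,118),(528,218),(740,26),(782,120)] for u in [u-450]]); print(Q.round(4))
print("proj ring/cups", [proj(p,optics.calibration("side")).round(1) for p in [(.463,.221,.117)]])
s=env.observe(); T=s["tool_rot"]; p=s["position"]
print("to B", (T.T@(np.array([.464,.035,.2])-p)/.04).round(2))
E
```

```text
[[ 0.5392 -0.2462  0.05  ]
 [ 0.4692 -0.2499  0.05  ]
 [ 0.5292 -0.0965  0.05  ]
 [ 0.4613 -0.0986  0.05  ]] [ 0.4997 -0.1728  0.05  ]
0.07014444835472868 0.15006286686526396
[ 0.5001 -0.2083  0.05  ]
[ 0.4971 -0.1335  0.05  ]
[0.466  0.2148 0.117 ]
[[ 0.4729 -0.2512  0.05  ]
 [ 0.5421 -0.2468  0.05  ]
 [ 0.4598 -0.0755  0.05  ]
 [ 0.5201 -0.0724  0.05  ]]
proj ring/cups [array([263.1, 237.2])]
to B [-0.47 -2.11  2.97]
```

```bash
python3 -m jog '[{"linear":[-0.06,-0.26,0.3],"roll":0},{"linear":[-0.06,-0.26,0.3],"roll":0},{"linear":[-0.06,-0.26,0.3],"roll":0},{"linear":[-0.06,-0.26,0.3],"roll":0},{"linear":[-0.06,-0.26,0.3],"roll":0},{"linear":[-0.06,-0.26,0.3],"roll":0},{"linear":[-0.06,-0.26,0.3],"roll":0},{"linear":[-0.05,-0.29,0.3],"roll":0},{"linear":[0,0,0.3],"roll":0},{"linear":[0,0,0],"roll":0},{"linear":[0,0,0],"roll":0}]' 1 40
python3 - <<'E'
from h import *
s=env.observe(); T=s["tool_rot"]; p=s["position"]
im=optics.get_image("wrist"); c=optics.calibration("wrist"); cv2.imwrite("pics/w2.png",im[:,:,::-1])
g=cv2.cvtColor(im,cv2.COLOR_RGB2GRAY); hsv=cv2.cvtColor(im,cv2.COLOR_RGB2HSV)
m=((hsv[:,:,1]<90)&(g>150)).astype(np.uint8)
n,L,st,ce=cv2.connectedComponentsWithStats(m)
e=proj((.464,.035,.125),c); print("exp",e)
for k in range(1,n):
    if st[k][4]>100: print(st[k],ce[k],plane("w",*ce[k],.125,c).round(4))
print((T.T@(np.array([.464,.035,.085])-p)/.04).round(2))
E
```

```text
time_s: 3.12
position: [0.4638, 0.0359, 0.2114]
tool_rot: [[-0.969, 0.246, -0.001], [0.246, 0.969, 0.0], [0.001, 0.0, -1.0]]
ft_force: [0.0, -0.1, 0.2]
grip_width: 0.0854
gripper_force: 0.0
exp [256.26609044 196.45559836]
[ 267   28   74   55 1053] [304.30104463  54.62678063] [0.3644 0.098  0.125 ]
[156  37  35  44 829] [174.35102533  57.84077201] [0.3422 0.0017 0.125 ]
[137  73  16  21 182] [146.02747253  80.97252747] [ 0.3524 -0.025   0.125 ]
[ 364   84  104  122 3669] [401.81002998 126.29108749] [0.4356 0.1638 0.125 ]
[  21   97   43   52 1540] [ 41.68441558 122.86883117] [ 0.3614 -0.1178  0.125 ]
[ 431  116   36   52 1108] [453.066787   143.21931408] [0.4596 0.2032 0.125 ]
[244 186  26  23 468] [256.08974359 197.02564103] [0.4645 0.0347 0.125 ]
[452 190  48  26 898] [475.0545657  202.62138085] [0.5163 0.2186 0.125 ]
[  28  228  101   60 2981] [ 69.82220731 259.56323381] [ 0.4805 -0.1476  0.125 ]
[   0  252   30   60 1068] [ 10.27996255 282.10299625] [ 0.4887 -0.2125  0.125 ]
[234 299  23  20 368] [244.95380435 308.38586957] [ 0.5717 -0.0039  0.125 ]
[ 80 359  27  25 378] [ 94.74867725 373.25925926] [ 0.6105 -0.1784  0.125 ]
[-0.01 -0.02  3.16]
```

```bash
python3 -m jog '[{"linear":[0,-0.02,0.4],"roll":0},{"linear":[0,0,0.4],"roll":0},{"linear":[0,0,0.4],"roll":0},{"linear":[0,0,0.4],"roll":0},{"linear":[0,0,0.4],"roll":0},{"linear":[0,0,0.4],"roll":0},{"linear":[0,0,0.3],"roll":0},{"linear":[0,0,0.25],"roll":0},{"linear":[0,0,0.2],"roll":0},{"linear":[0,0,0],"roll":0},{"linear":[0,0,0],"roll":0},{"linear":[0,0,0],"roll":0}]' 1 40 | tr '\n' ' '
python3 -m jog '[{"linear":[0,0,0],"roll":0},{"linear":[0,0,0],"roll":0},{"linear":[0,0,0],"roll":0},{"linear":[0,0,0],"roll":0},{"linear":[0,0,0],"roll":0},{"linear":[0,0,0],"roll":0},{"linear":[0,0,0],"roll":0},{"linear":[0,0,0],"roll":0},{"linear":[0,0,0],"roll":0},{"linear":[0,0,0],"roll":0}]' -1 50
```

```text
time_s: 4.17 position: [0.4646, 0.0344, 0.0861] tool_rot: [[-0.969, 0.247, 0.001], [0.247, 0.969, -0.0], [-0.001, 0.0, -1.0]] ft_force: [-1.1, -0.4, 0.7] grip_width: 0.0853 gripper_force: 0.0 time_s: 5.0
position: [0.4644, 0.0344, 0.0857]
tool_rot: [[-0.969, 0.247, 0.001], [0.247, 0.969, 0.0], [-0.001, 0.0, -1.0]]
ft_force: [-0.5, 0.5, 5.2]
grip_width: 0.0389
gripper_force: 49.9
```

```bash
python3 -m jog '[{"linear":[0,0,-0.1],"roll":0},{"linear":[0,0,-0.2],"roll":0},{"linear":[0,0,-0.3],"roll":0},{"linear":[0,0,-0.3],"roll":0},{"linear":[0,0,-0.2],"roll":0},{"linear":[0,0,-0.1],"roll":0},{"linear":[0,0,0],"roll":0},{"linear":[0,0,0],"roll":0},{"linear":[0,0,0],"roll":0},{"linear":[0,0,0],"roll":0},{"linear":[0,0,0],"roll":0},{"linear":[0,0,0],"roll":0}]'
for i in 1 2; do python3 -m jog '[{"linear":[0,0,0],"roll":0},{"linear":[0,0,0],"roll":0}]' | grep ft; done
```

```text
time_s: 6.0
position: [0.464, 0.0343, 0.133]
tool_rot: [[-0.969, 0.247, -0.001], [0.247, 0.969, 0.0], [0.001, -0.0, -1.0]]
ft_force: [-1.0, -1.0, -1.3]
grip_width: 0.0386
gripper_force: 50.4
ft_force: [0.3, -0.4, -2.2]
ft_force: [-0.2, -0.7, -1.0]
```

```bash
for i in 1 2 3 4; do python3 -m jog '[{"linear":[0,0,0],"roll":0}]' | grep ft; done
python3 - <<'E'
from h import *
f=[]
for i in range(8):
    im=optics.get_image("wrist"); f.append(env.observe()["ft_force"])
print(np.mean(f,0),np.std(f,0))
c=optics.calibration("wrist"); s=env.observe();T=s["tool_rot"]; p=s["position"]
cv2.imwrite("pics/w3.png",im[:,:,::-1])
g=cv2.cvtColor(im,cv2.COLOR_RGB2GRAY); hsv=cv2.cvtColor(im,cv2.COLOR_RGB2HSV)
n,L,st,ce=cv2.connectedComponentsWithStats(((hsv[:,:,1]<90)&(g>150)).astype(np.uint8))
z=p[2]-.086+.125
for k in range(1,n):
    if st[k][4]>300 and abs(ce[k][0]-256)<30: print(st[k],ce[k],(T.T@(plane("w",*ce[k],z,c)-p)).round(4))
for t in [(.499,-.134,p[2])]: print((T.T@(np.array(t)-p)/.04).round(2))
E
```

```text
ft_force: [0.3, 0.4, -2.6]
ft_force: [0.4, -0.3, -1.8]
ft_force: [0.1, -0.3, -1.7]
ft_force: [0.3, -0.5, -1.6]
[-0.16029741  0.12664887 -1.60677537] [0.5619335  0.59312004 0.43346467]
[-1.89 -3.86 -0.  ]
```

The lifted tube weighs about 1.8 N, so it must be the light one, since the heavier is at least 3.8 N. I'll take it to above the near cup.

```bash
python3 -m jog '[{"linear":[0,0,-0.3],"roll":0},{"linear":[0,0,-0.4],"roll":0},{"linear":[-0.1,-0.2,-0.3],"roll":0},{"linear":[-0.25,-0.5,0],"roll":0},{"linear":[-0.25,-0.5,0],"roll":0},{"linear":[-0.25,-0.5,0],"roll":0},{"linear":[-0.25,-0.5,0],"roll":0},{"linear":[-0.25,-0.5,0],"roll":0},{"linear":[-0.25,-0.5,0],"roll":0},{"linear":[-0.2,-0.4,0],"roll":0},{"linear":[-0.09,-0.26,0],"roll":0},{"linear":[0,0,0],"roll":0}]' |head -2
python3 -m jog '[{"linear":[0,0,0],"roll":0},{"linear":[0,0,0],"roll":0},{"linear":[0,0,0],"roll":0},{"linear":[0,0,0],"roll":0}]'
python3 - <<'E'
from h import *
c=optics.calibration("wrist"); im=optics.get_image("wrist"); s=env.observe(); np.save("c4.npy",c,allow_pickle=True)
cv2.imwrite("pics/w4.png",im[:,:,::-1])
sc=optics.get_image("scene"); cv2.imwrite("pics/s4.png",sc[:,:,::-1]); sd=optics.get_image("side"); cv2.imwrite("pics/d4.png",sd[:,:,::-1])
o=np.zeros((600,800,3),np.uint8); o[:384,:512]=im[:,:,::-1]
o[:288,512:]=cv2.resize(sc[130:226,250:346,::-1],(288,288),interpolation=2)
o[300:588,512:]=cv2.resize(sd[150:246,230:326,::-1],(288,288),interpolation=2)
cv2.imwrite("pics/z4.png",o)
E
```

```text
time_s: 8.07
position: [0.4993, -0.1356, 0.1731]
time_s: 8.4
position: [0.4991, -0.1331, 0.1735]
tool_rot: [[-0.969, 0.246, 0.0], [0.246, 0.969, 0.0], [-0.0, 0.0, -1.0]]
ft_force: [0.9, -0.3, -1.6]
grip_width: 0.039
gripper_force: 50.6
```

View pics/z4.png

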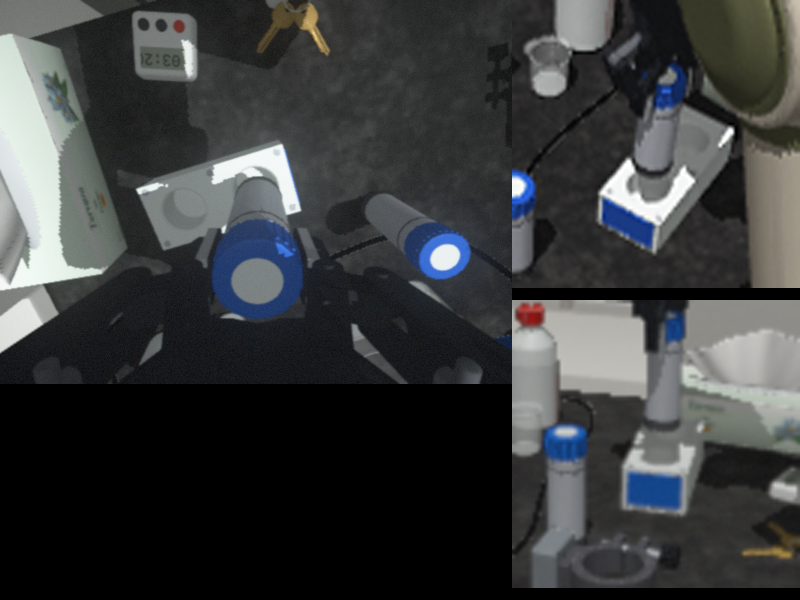

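The wrist view shows the held cap disc at (257,281), the rack's top corners at about (137,187), (165,248), (283,144) and (301,209), and the free cup at (184,208). I'll compute the residual offset.

```bash
python3 - <<'E'
from h import *
c=np.load("c4.npy",allow_pickle=True).item(); s=env.observe(); T=s["tool_rot"]; p=s["position"]; print(p)
Q=np.array([plane("w",u,v,.05,c) for u,v in [(137,187),(165,248.5),(283,144.5),(300.5,209.5)]]); print(Q.round(4)); m=Q.mean(0); print("mid",m.round(4))
ax=(Q[2]+Q[3]-Q[0]-Q[1]); print(np.linalg.norm(ax)/2,np.linalg.norm(Q[0]-Q[1])); ax/=np.linalg.norm(ax)
print("cup near",(m+.038*ax).round(4)," cupb view",plane("w",184,208,.05,c).round(4),"->",(plane("w",184,208,.05,c)+.076*ax).round(4))
d=plane("w",257,281,p[2]+.039,c); print("disc",d.round(4))
# foot in scene: crop scale 3, foot bottom ellipse
print("err tool units",(T.T@(m+.038*ax-d)/.04).round(3))
print("foot proj if upright at d:",proj((d[0],d[1],p[2]-.086),c).round(1), proj((d[0],d[1],p[2]-.086),optics.calibration("scene")).round(1),proj((d[0],d[1],p[2]-.086),optics.calibration("side")).round(1))
for r in [-.02,.02]: print("side foot edge", proj((d[0]-r*.96,d[1]-r*.278,p[2]-.086),optics.calibration("side")).round(1), "scene",proj((d[0]-r*.788,d[1]-r*.615,p[2]-.086),optics.calibration("scene")).round(1))
E
```

```text
[ 0.49917598 -0.13352476  0.17341478]
[[ 0.4704 -0.2494  0.05  ]
 [ 0.541  -0.2447  0.05  ]
 [ 0.4653 -0.0992  0.05  ]
 [ 0.5336 -0.0965  0.05  ]]
mid [ 0.5026 -0.1724  0.05  ]
0.14935615964253568 0.07074843774214565
cup near [ 0.501  -0.1345  0.05  ]  cupb view [ 0.5029 -0.211   0.05  ] -> [ 0.4997 -0.135   0.05  ]
disc [ 0.5005 -0.1336  0.2124]
err tool units [-0.018 -0.019  4.06 ]
foot proj if upright at d: [257.1 198.3] [295.5 183.2] [278.8 191.3]
side foot edge [272.7 191.3] scene [288.8 183.2]
side foot edge [284.9 191.3] scene [302.3 183.3]
```

```bash
python3 - <<'E'
from h import *
im=cv2.imread("pics/d4.png")[:,:,::-1].astype(int); sc=cv2.imread("pics/s4.png")[:,:,::-1].astype(int)
d=np.array([.5005,-.1336])
c=optics.calibration("side")
for h in [.03,.055,.08]:
    z=.1734-.086+h
    L=proj((d[0]+.02*.96,d[1]+.02*.278,z),c);R=proj((d[0]-.02*.96,d[1]-.02*.278,z),c); v=int(round(L[1])); print(h,v,L[0].round(1),R[0].round(1),im[v,265:296].sum(1).tolist())
E
```

```text
0.03 183 272.9 285.2 [161, 162, 161, 159, 157, 158, 151, 161, 228, 266, 313, 374, 396, 403, 410, 405, 400, 389, 376, 366, 336, 351, 378, 366, 335, 347, 370, 375, 379, 378, 375]
0.055 176 273.1 285.5 [537, 543, 548, 554, 555, 557, 559, 563, 561, 536, 334, 290, 295, 320, 389, 401, 401, 394, 382, 368, 355, 432, 580, 594, 584, 576, 539, 521, 425, 385, 422]
0.08 168 273.2 285.8 [555, 555, 556, 555, 556, 555, 554, 554, 550, 514, 320, 267, 270, 288, 336, 322, 370, 344, 371, 359, 341, 334, 399, 424, 468, 481, 447, 386, 374, 414, 448]
```

```bash
python3 - <<'E'
from h import *
sc=cv2.imread("pics/s4.png")[:,:,::-1].astype(int)
d=np.array([.4992,-.1335]); c=optics.calibration("scene")
for h in [.02,.035,.05,.065,.08]:
    z=.1734-.086+h
    a=proj((d[0],d[1],z),c); print(h,a.round(1))
    v=int(round(a[1]));u=int(a[0])-14; print(u,[x for x in sc[v,u:u+30].sum(1).tolist()])
print(proj((.4974,-.1345,.05),c))
E
```

```text
0.02 [296.5 179.1]
282 [133, 134, 134, 128, 118, 112, 115, 117, 180, 385, 410, 417, 425, 427, 421, 413, 397, 390, 384, 355, 319, 276, 339, 372, 370, 366, 363, 365, 354, 338]
0.035 [296.9 175.8]
282 [126, 140, 153, 149, 152, 145, 139, 138, 153, 265, 264, 330, 422, 420, 420, 416, 402, 392, 385, 370, 334, 292, 285, 352, 351, 351, 352, 349, 341, 335]
0.05 [297.4 172.4]
283 [140, 136, 137, 120, 108, 119, 117, 127, 189, 261, 263, 264, 274, 333, 422, 412, 393, 387, 383, 360, 320, 272, 318, 348, 349, 348, 347, 339, 343, 350]
0.065 [297.9 169. ]
283 [129, 121, 118, 126, 143, 133, 122, 126, 146, 184, 203, 363, 279, 242, 366, 286, 322, 270, 282, 274, 270, 310, 289, 381, 378, 380, 372, 372, 368, 369]
0.08 [298.3 165.4]
284 [156, 156, 149, 146, 140, 57, 51, 53, 51, 67, 179, 351, 264, 137, 257, 218, 212, 273, 285, 235, 231, 249, 235, 318, 219, 137, 59, 42, 55, 56]
[295.51883427 191.34085078]
```

Both views agree to about 1 mm. I'll descend in steps and watch the force.

```bash
python3 -m jog '[{"linear":[0,-0.02,0.1],"roll":0},{"linear":[0,0,0.2],"roll":0},{"linear":[0,0,0.2],"roll":0},{"linear":[0,0,0.2],"roll":0},{"linear":[0,0,0.15],"roll":0},{"linear":[0,0,0.15],"roll":0},{"linear":[0,0,0.1],"roll":0},{"linear":[0,0,0.1],"roll":0},{"linear":[0,0,0],"roll":0},{"linear":[0,0,0],"roll":0},{"linear":[0,0,0],"roll":0}]'
```

```text
time_s: 9.47
position: [0.4991, -0.1348, 0.1256]
tool_rot: [[-0.969, 0.247, 0.0], [0.247, 0.969, -0.0], [-0.0, -0.0, -1.0]]
ft_force: [-0.3, 0.6, -1.8]
grip_width: 0.0391
gripper_force: 50.6
```

```bash
python3 -m jog '[{"linear":[0,0,0.1],"roll":0},{"linear":[0,0,0.1],"roll":0},{"linear":[0,0,0.1],"roll":0},{"linear":[0,0,0.1],"roll":0},{"linear":[0,0,0.1],"roll":0},{"linear":[0,0,0.1],"roll":0},{"linear":[0,0,0.05],"roll":0},{"linear":[0,0,0.04],"roll":0},{"linear":[0,0,0],"roll":0},{"linear":[0,0,0],"roll":0},{"linear":[0,0,0],"roll":0},{"linear":[0,0,0],"roll":0}]'
```

```text
time_s: 10.47
position: [0.499, -0.1348, 0.0979]
tool_rot: [[-0.969, 0.247, 0.0], [0.247, 0.969, -0.0], [-0.0, -0.0, -1.0]]
ft_force: [0.3, -0.4, -2.1]
grip_width: 0.0388
gripper_force: 50.6
```

```bash
python3 -m jog '[{"linear":[0,0,0.03],"roll":0},{"linear":[0,0,0.02],"roll":0},{"linear":[0,0,0],"roll":0},{"linear":[0,0,0],"roll":0},{"linear":[0,0,0],"roll":0}]'
```

```text
time_s: 10.88
position: [0.499, -0.1348, 0.0958]
tool_rot: [[-0.969, 0.247, 0.0], [0.247, 0.969, -0.0], [-0.0, -0.0, -1.0]]
ft_force: [0.9, 0.2, -0.5]
grip_width: 0.039
gripper_force: 50.9
```

```bash
python3 -m jog '[{"linear":[0,0,0],"roll":0},{"linear":[0,0,0],"roll":0},{"linear":[0,0,0],"roll":0},{"linear":[0,0,0],"roll":0},{"linear":[0,0,0],"roll":0},{"linear":[0,0,0],"roll":0},{"linear":[0,0,0],"roll":0},{"linear":[0,0,0],"roll":0},{"linear":[0,0,-0.1],"roll":0},{"linear":[0,0,-0.2],"roll":0},{"linear":[0,0,-0.3],"roll":0},{"linear":[0,0,-0.4],"roll":0}]' 1
python3 -m jog '[{"linear":[0,0,-0.5],"roll":0},{"linear":[0,0,-0.5],"roll":0},{"linear":[0,0,-0.5],"roll":0},{"linear":[0,0,-0.3],"roll":0},{"linear":[0,0,0],"roll":0},{"linear":[0,0,0],"roll":0}]' | head -2
python3 - <<'E'
from h import *
s=env.observe(); T=s["tool_rot"]; p=s["position"]; c=optics.calibration("wrist"); im=optics.get_image("wrist"); cv2.imwrite("pics/w5.png",im[:,:,::-1])
sc=optics.get_image("scene");sd=optics.get_image("side")
cv2.imwrite("pics/s5.png",sc[:,:,::-1]);cv2.imwrite("pics/d5.png",sd[:,:,::-1])
g=cv2.cvtColor(im,cv2.COLOR_RGB2GRAY); hsv=cv2.cvtColor(im,cv2.COLOR_RGB2HSV)
n,L,st,ce=cv2.connectedComponentsWithStats(((hsv[:,:,1]<90)&(g>110)).astype(np.uint8))
for nm,e in dict(A=(.5705,-.004,.125),L=(.4995,-.1346,.135)).items():
    q=proj(e,c); print(nm,q)
    for k in range(1,n):
        if st[k][4]>100 and np.hypot(*(ce[k]-q))<25: print(st[k],ce[k],plane("w",*ce[k],e[2],c).round(4))
print((T.T@(np.array([.5708,-.004,.2])-p)/.04).round(2))
E
```

```text
time_s: 11.88
position: [0.4987, -0.1346, 0.1362]
tool_rot: [[-0.969, 0.247, -0.001], [0.247, 0.969, 0.001], [0.001, 0.0, -1.0]]
ft_force: [-0.3, 0.1, -0.6]
grip_width: 0.0852
gripper_force: 0.0
time_s: 12.38
position: [0.499, -0.1347, 0.2082]
A [419.50761048 237.41981708]
[409 226  25  23 463] [420.99784017 237.04535637] [ 0.5705 -0.0027  0.125 ]
L [257.6359291  201.49371863]
[245 189  28  26 564] [258.16312057 201.39184397] [ 0.4995 -0.1342  0.135 ]
[-0.93  3.61  0.21]
```

```bash
python3 -m jog '[{"linear":[-0.05,0.2,0],"roll":0},{"linear":[-0.1,0.4,0],"roll":0},{"linear":[-0.1,0.4,0],"roll":0},{"linear":[-0.1,0.4,0],"roll":0},{"linear":[-0.1,0.4,0],"roll":0},{"linear":[-0.1,0.4,0],"roll":0},{"linear":[-0.1,0.4,0],"roll":0},{"linear":[-0.1,0.4,0],"roll":0},{"linear":[-0.1,0.4,0],"roll":0},{"linear":[-0.07,0.22,0],"roll":0},{"linear":[0,0,0],"roll":0},{"linear":[0,0,0],"roll":0}]' | head -2
python3 - <<'E'
from h import *
c=optics.calibration("wrist"); im=optics.get_image("wrist"); s=env.observe(); T=s["tool_rot"]; p=s["position"]
g=cv2.cvtColor(im,cv2.COLOR_RGB2GRAY); hsv=cv2.cvtColor(im,cv2.COLOR_RGB2HSV)
n,L,st,ce=cv2.connectedComponentsWithStats(((hsv[:,:,1]<90)&(g>110)).astype(np.uint8))
q=proj((.5705,-.004,.125),c)
for k in range(1,n):
    if st[k][4]>100 and np.hypot(*(ce[k]-q))<25:
        P=plane("w",*ce[k],.125,c);print(st[k],ce[k],P.round(4),(T.T@(P-p-[0,0,.039])/.04).round(3))
E
```

```text
time_s: 13.53
position: [0.5703, -0.0034, 0.2072]
[244 185  27  26 565] [257.10265487 197.59292035] [ 0.5699 -0.0034  0.125 ] [0.007 0.008 3.035]
```

```bash
python3 -m jog '[{"linear":[0,0,0.3],"roll":0},{"linear":[0,0,0.4],"roll":0},{"linear":[0,0,0.4],"roll":0},{"linear":[0,0,0.4],"roll":0},{"linear":[0,0,0.4],"roll":0},{"linear":[0,0,0.4],"roll":0},{"linear":[0,0,0.3],"roll":0},{"linear":[0,0,0.25],"roll":0},{"linear":[0,0,0.19],"roll":0},{"linear":[0,0,0],"roll":0},{"linear":[0,0,0],"roll":0},{"linear":[0,0,0],"roll":0}]' 1 60 | tr '\n' ' '
python3 -m jog '[{"linear":[0,0,0],"roll":0},{"linear":[0,0,0],"roll":0},{"linear":[0,0,0],"roll":0},{"linear":[0,0,0],"roll":0},{"linear":[0,0,0],"roll":0},{"linear":[0,0,0],"roll":0},{"linear":[0,0,0],"roll":0},{"linear":[0,0,0],"roll":0},{"linear":[0,0,0],"roll":0},{"linear":[0,0,0],"roll":0}]' -1 60 | tr '\n' ' '
python3 -m jog '[{"linear":[0,0,-0.1],"roll":0},{"linear":[0,0,-0.2],"roll":0},{"linear":[0,0,-0.3],"roll":0},{"linear":[0,0,-0.3],"roll":0},{"linear":[0,0,-0.2],"roll":0},{"linear":[0,0,-0.1],"roll":0},{"linear":[0,0,0],"roll":0},{"linear":[0,0,0],"roll":0},{"linear":[0,0,0],"roll":0},{"linear":[0,0,0],"roll":0},{"linear":[0,0,0],"roll":0},{"linear":[0,0,0],"roll":0}]'
python3 - <<'E'
from h import *
f=[]
for i in range(6):
    im=optics.get_image("wrist"); f.append(env.observe()["ft_force"])
print(np.mean(f,0))
E
```

```text
time_s: 14.58 position: [0.5708, -0.0038, 0.0869] tool_rot: [[-0.969, 0.247, 0.001], [0.247, 0.969, -0.0], [-0.001, -0.0, -1.0]] ft_force: [-0.0, -0.2, -0.5] grip_width: 0.0853 gripper_force: 0.0 time_s: 15.42 position: [0.5706, -0.0035, 0.0866] tool_rot: [[-0.969, 0.247, 0.001], [0.247, 0.969, -0.0], [-0.001, 0.0, -1.0]] ft_force: [-1.1, -0.2, 5.6] grip_width: 0.0387 gripper_force: 60.2 time_s: 16.42
position: [0.5703, -0.0035, 0.1338]
tool_rot: [[-0.969, 0.247, -0.001], [0.247, 0.969, 0.0], [0.001, -0.0, -1.0]]
ft_force: [-0.2, 0.2, -5.1]
grip_width: 0.0387
gripper_force: 60.9
[ 0.12041102  0.10931826 -5.7583523 ]
```

The second tube weighs about 5.6 N, so it is the heavy one. I'll lift it clear and carry it over the ring.

```bash
python3 -m jog '[{"linear":[0,0,-0.2],"roll":0},{"linear":[0,0,-0.4],"roll":0},{"linear":[0,0,-0.5],"roll":0},{"linear":[0,0,-0.5],"roll":0},{"linear":[0,0,-0.5],"roll":0},{"linear":[0,0,-0.4],"roll":0},{"linear":[0.1,0.1,-0.3],"roll":0},{"linear":[0.2,0.25,-0.1],"roll":0},{"linear":[0.33,0.4,0],"roll":0},{"linear":[0.33,0.4,0],"roll":0},{"linear":[0.33,0.4,0],"roll":0},{"linear":[0.33,0.4,0],"roll":0}]' | head -2
python3 -m jog '[{"linear":[0.33,0.4,0],"roll":0},{"linear":[0.33,0.4,0],"roll":0},{"linear":[0.33,0.4,0],"roll":0},{"linear":[0.33,0.4,0],"roll":0},{"linear":[0.33,0.4,0],"roll":0},{"linear":[0.33,0.4,0],"roll":0},{"linear":[0.25,0.3,0],"roll":0},{"linear":[0.1,0.1,0],"roll":0},{"linear":[0,0,0],"roll":0},{"linear":[0,0,0],"roll":0},{"linear":[0,0,0],"roll":0},{"linear":[0,0,0],"roll":0}]'
python3 - <<'E'
from h import *
c=optics.calibration("wrist"); im=optics.get_image("wrist"); s=env.observe(); np.save("c6.npy",c,allow_pickle=True)
sc=optics.get_image("scene"); cv2.imwrite("pics/s6.png",sc[:,:,::-1]); sd=optics.get_image("side"); cv2.imwrite("pics/d6.png",sd[:,:,::-1])
cv2.imwrite("pics/w6.png",im[:,:,::-1])
o=np.zeros((600,800,3),np.uint8); o[:384,:512]=im[:,:,::-1]
o[:288,512:]=cv2.resize(sc[210:306,190:286,::-1],(288,288),interpolation=2)
o[300:588,512:]=cv2.resize(sd[190:286,215:311,::-1],(288,288),interpolation=2)
cv2.imwrite("pics/z6.png",o); print(s["position"])
E
```

```text
time_s: 17.72
position: [0.5257, 0.0895, 0.2499]
time_s: 18.72
position: [0.4647, 0.2189, 0.25]
tool_rot: [[-0.969, 0.248, -0.0], [0.248, 0.969, -0.0], [-0.0, -0.0, -1.0]]
ft_force: [-0.2, 0.5, -5.9]
grip_width: 0.039
gripper_force: 61.3
[0.46464141 0.21894116 0.25005034]
```

View pics/z6.png

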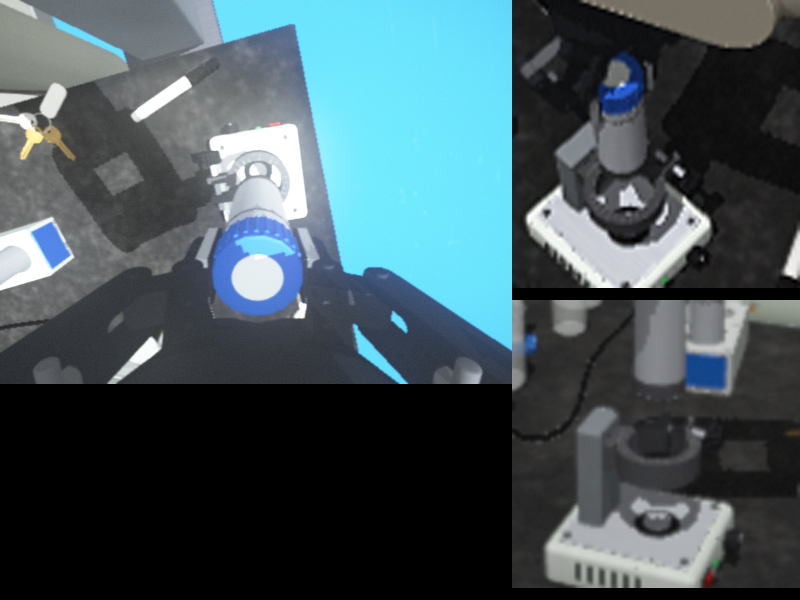

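The wrist, scene and side views show the tube hanging above the ring, roughly centred: side tube at column 264 against ring 263, scene tube 227 against ring 228. I'll refine the ring axis by fitting a circle to its outer rim in each view, on the plane z = 0.117.

```bash
python3 - <<'E'
from h import *
from scipy.optimize import least_squares
def fit(path,c,cen,name):
    g=cv2.GaussianBlur(cv2.imread(path,0).astype(np.float32),(0,0),.7)
    for it in range(3):
        pts=[];w=[]
        for a in np.arange(0,360,6):
            rs=np.arange(.028,.0385,.00025); d=np.array([np.cos(np.radians(a)),np.sin(np.radians(a))])
            P=np.array([proj((*(cen+r*d),.117),c) for r in rs],np.float32)
            v=cv2.remap(g,P[:,0][None],P[:,1][None],cv2.INTER_LINEAR)[0]
            dv=np.gradient(v); k=dv.argmax() 
            if dv[k]>1.2 and 2<k<len(rs)-3: pts.append(cen+rs[k]*d); w.append(a)
        pts=np.array(pts)
        if len(pts)<5: print(name,"few"); return
        r=least_squares(lambda x:np.hypot(*(pts-x).T)-.033,cen,loss="soft_l1",f_scale=.001); cen=r.x
    print(name,cen.round(4),len(pts),w,"med res",np.median(abs(np.hypot(*(pts-cen).T)-.033)).round(5))
c1=np.load("c1.npy",allow_pickle=True).item()
fit("pics/w1.png",c1,np.array([.4634,.2211]),"wrist1")
fit("pics/scene0.png",optics.calibration("scene"),np.array([.4634,.2191]),"scene")
fit("pics/side0.png",optics.calibration("side"),np.array([.463,.221]),"side")
# tube edges, side & scene, current
for n,f,xd in [("side","pics/d6.png",(-.96,-.278)),("scene","pics/s6.png",(-.788,-.615))]:
    c=optics.calibration(n); im=cv2.imread(f).astype(int)
    for h in [.02,.035,.05]:
        q=proj((.4646,.2189,.1634+h),c); v=int(round(q[1])); u=int(q[0])-14; print(n,h,q.round(1),u,im[v,u:u+29].sum(1).tolist())
c6=np.load("c6.npy",allow_pickle=True).item()
print("disc w",plane("w",257.3,277,.2500+.0384,c6).round(4))
E
```

```text
wrist1 [0.4631 0.2172] 35 [np.int64(30), np.int64(36), np.int64(42), np.int64(48), np.int64(114), np.int64(120), np.int64(126), np.int64(132), np.int64(138), np.int64(144), np.int64(150), np.int64(156), np.int64(162), np.int64(168), np.int64(174), np.int64(180), np.int64(186), np.int64(192), np.int64(198), np.int64(204), np.int64(210), np.int64(216), np.int64(222), np.int64(228), np.int64(234), np.int64(240), np.int64(252), np.int64(258), np.int64(270), np.int64(276), np.int64(282), np.int64(294), np.int64(300), np.int64(306), np.int64(354)] med res 0.00062
scene [0.4645 0.2136] 23 [np.int64(114), np.int64(120), np.int64(126), np.int64(132), np.int64(138), np.int64(186), np.int64(192), np.int64(198), np.int64(204), np.int64(210), np.int64(222), np.int64(228), np.int64(246), np.int64(252), np.int64(258), np.int64(264), np.int64(270), np.int64(282), np.int64(288), np.int64(294), np.int64(324), np.int64(330), np.int64(336)] med res 0.0021
side [0.4611 0.2242] 13 [np.int64(168), np.int64(174), np.int64(180), np.int64(186), np.int64(192), np.int64(198), np.int64(204), np.int64(210), np.in
[... 453 characters left out ...]
98.7] 249 [133, 114, 83, 120, 149, 155, 182, 266, 284, 293, 300, 322, 394, 405, 404, 404, 401, 396, 388, 381, 373, 364, 343, 372, 490, 366, 362, 382, 394]
scene 0.02 [225.4 257.5] 211 [408, 409, 413, 409, 409, 413, 395, 270, 373, 379, 378, 377, 376, 367, 355, 351, 349, 342, 322, 299, 277, 260, 237, 220, 174, 88, 89, 87, 86]
scene 0.035 [225.1 254.3] 211 [298, 426, 414, 402, 411, 405, 310, 245, 382, 382, 377, 379, 372, 371, 357, 350, 348, 332, 314, 290, 273, 253, 228, 183, 86, 91, 103, 101, 110]
scene 0.05 [224.7 251. ] 210 [81, 83, 81, 127, 252, 395, 336, 280, 245, 225, 262, 387, 378, 318, 261, 302, 255, 354, 331, 313, 263, 269, 240, 222, 155, 104, 107, 108, 98]
disc w [0.4646 0.2189 0.2884]
```

```bash
python3 - <<'E'
from h import *
g=cv2.imread("pics/w6.png",0)
c6=np.load("c6.npy",allow_pickle=True).item()
for y in [.215,.217,.219,.221]: print(y,proj((.4634,y,.117),c6).round(1))
d=np.array([.2478,.969])
for s in [-.033,-.024,.024,.033]: print(s,proj((*(np.array([.4634,.219])+s*d),.117),c6).round(1))
for v in range(152,186,4): print(v,g[v,222:304].tolist())
o=np.zeros((600,800,3),np.uint8); im=cv2.imread("pics/w6.png"); o[:,:]=cv2.resize(im[120:222,192:328],(800,600),interpolation=cv2.INTER_CUBIC)
cv2.imwrite("pics/z7.png",o)
E
```

```text
0.215 [253.4 183.7]
0.217 [255.2 183.2]
0.219 [257.1 182.7]
0.221 [259.  182.3]
-0.033 [225.  182.7]
-0.024 [233.7 182.7]
0.024 [280.5 182.7]
0.033 [289.3 182.7]
152 [255, 255, 255, 255, 255, 255, 255, 255, 255, 255, 255, 255, 255, 255, 253, 251, 251, 246, 237, 234, 230, 225, 213, 193, 177, 172, 169, 169, 178, 182, 193, 197, 203, 203, 205, 205, 207, 208, 209, 208, 203, 202, 195, 188, 188, 188, 193, 216, 235, 250, 255, 255, 255, 255, 255, 255, 255, 255, 255, 255, 255, 255, 255, 255, 255, 255, 255, 255, 255, 255, 255, 255, 255, 255, 255, 255, 255, 253, 205, 173, 171, 172]
156 [255, 255, 255, 254, 243, 231, 230, 228, 228, 228, 229, 230, 229, 231, 228, 225, 212, 187, 176, 181, 187, 199, 207, 207, 206, 206, 211, 210, 211, 210, 214, 215, 211, 215, 213, 209, 216, 222, 222, 216, 214, 213, 214, 217, 216, 218, 217, 219, 217, 219, 220, 214, 210, 204, 220, 248, 255, 255, 255, 255, 255, 255, 255, 255, 255, 255, 255, 255, 255, 255, 255, 255, 255, 255, 255, 255, 255, 255, 234, 182, 172, 170]
160 [205, 221, 227, 227, 228, 229, 228, 228, 226, 231, 240, 241, 224, 192, 187, 195, 201, 203, 205, 211, 216
[... 2096 characters left out ...]
 183, 196, 204, 208, 213, 215, 217, 217, 220, 217, 223, 223, 227, 229, 232, 232, 234, 234, 233, 231, 224, 214, 197, 188, 201, 239, 254, 255, 255, 255, 255, 255, 255, 250, 214, 203, 207, 209, 209, 210, 211, 214, 234, 254, 255, 255, 255, 255, 255, 255, 255, 255, 255, 255, 255, 255, 232]
184 [236, 233, 223, 198, 163, 136, 128, 129, 128, 128, 130, 130, 133, 152, 173, 186, 174, 150, 145, 163, 179, 192, 196, 196, 199, 202, 204, 206, 209, 212, 211, 214, 216, 217, 221, 220, 223, 225, 227, 228, 231, 234, 234, 235, 237, 238, 237, 238, 238, 237, 234, 228, 213, 200, 237, 254, 255, 254, 219, 180, 196, 204, 209, 208, 208, 209, 210, 229, 253, 255, 255, 255, 255, 255, 255, 255, 255, 255, 255, 255, 255, 251]
```

View pics/z7.png

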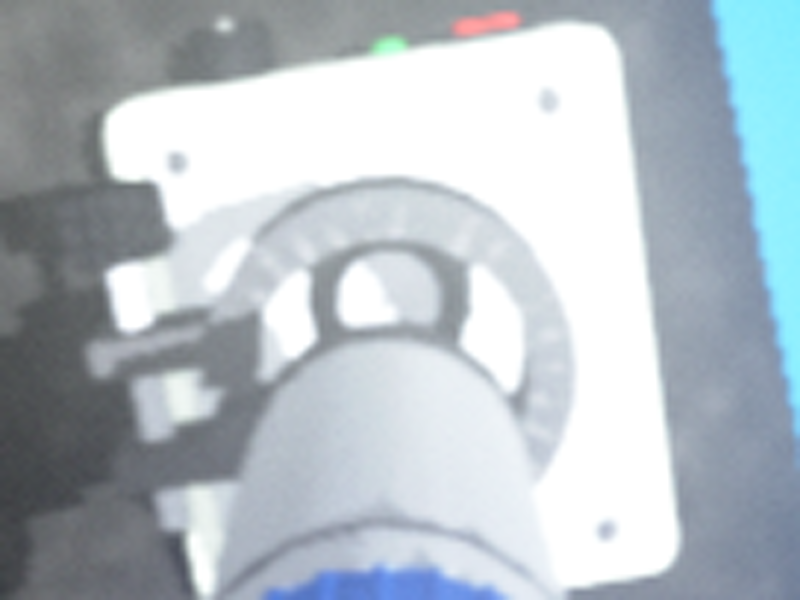

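The crop shows the ring's outer right edge at wrist column 289.2, the rim's top edge at row 152.3, and the bottom of its wall at row 150.3.

```bash
python3 - <<'E'
from h import *
from scipy.optimize import fsolve
c=np.load("c6.npy",allow_pickle=True).item(); s=env.observe(); T=s["tool_rot"]; p=s["position"]
a=np.radians(np.arange(0,360,1)); C=np.c_[np.cos(a),np.sin(a)]
def ext(x,z): 
    q=np.array([proj((*(x+.033*k),z),c) for k in C]); return np.array([q[:,0].max(),q[:,1].min()])
for z,t in [(.117,(289.2,152.3)),(.095,(289.0,150.3))]:
    x=fsolve(lambda x:ext(x,z)-t,[.4634,.219],epsfcn=1e-6); print(z,x.round(4), (T.T@(np.array([*x,p[2]])-p)/.04).round(3))
print(p)
E
```

```text
0.117 [0.4652 0.2185] [-0.019 -0.011  0.   ]
0.095 [0.4663 0.2205] [-0.034  0.045 -0.   ]
[0.4645711  0.21911189 0.2500684 ]
```

The tube is centred to within about 1 mm, so I can descend.

```bash
python3 -m jog '[{"linear":[-0.01,0,0.1],"roll":0},{"linear":[0,0,0.2],"roll":0},{"linear":[0,0,0.2],"roll":0},{"linear":[0,0,0.2],"roll":0},{"linear":[0,0,0.2],"roll":0},{"linear":[0,0,0.2],"roll":0},{"linear":[0,0,0.15],"roll":0},{"linear":[0,0,0.1],"roll":0},{"linear":[0,0,0],"roll":0},{"linear":[0,0,0],"roll":0},{"linear":[0,0,0],"roll":0}]' | grep -E "pos|ft"
python3 -m jog '[{"linear":[0,0,0.1],"roll":0},{"linear":[0,0,0.2],"roll":0},{"linear":[0,0,0.2],"roll":0},{"linear":[0,0,0.2],"roll":0},{"linear":[0,0,0.15],"roll":0},{"linear":[0,0,0.13],"roll":0},{"linear":[0,0,0],"roll":0},{"linear":[0,0,0],"roll":0},{"linear":[0,0,0],"roll":0},{"linear":[0,0,0],"roll":0}]'
python3 - <<'E'
from h import *
for n in ["scene","side","wrist"]: cv2.imwrite(f"pics/{n}8.png",optics.get_image(n)[:,:,::-1])
f=[]
for i in range(6): optics.get_image("side"); s=env.observe(); f.append(np.r_[s["ft_force"],s["wrist_torque"]])
print(np.mean(f,0).round(3),s["position"],s["time_s"])
im=cv2.imread("pics/scene8.png").astype(int); im0=cv2.imread("pics/scene0.png").astype(int)
n,L,st,ce=cv2.connectedComponentsWithStats((abs(im-im0).sum(2)>90).astype(np.uint8))
print([ (st[k].tolist()) for k in range(1,n) if st[k][4]>40])
# ring mouth profile, side view: row through the front/mid mouth
c=optics.calibration("side"); d=cv2.imread("pics/side8.png",0)
q=proj((.465,.2187,.117),c); print(q)
for v in range(int(q[1])-4,int(q[1])+5,2): print(v,d[v,245:286].tolist())
E
```

```text
position: [0.4649, 0.2196, 0.1965]
ft_force: [0.6, 0.1, -5.9]
time_s: 20.62
position: [0.4649, 0.2196, 0.1573]
tool_rot: [[-0.969, 0.247, 0.001], [0.247, 0.969, 0.0], [-0.001, 0.0, -1.0]]
ft_force: [0.3, -0.2, -6.2]
grip_width: 0.0386
gripper_force: 61.3
[-0.012  0.008 -5.56   0.014 -0.018  0.019] [0.46468177 0.2195282  0.15694278] 21.0667
[[182, 114, 330, 270, 33513], [266, 234, 12, 17, 122], [198, 247, 12, 12, 56], [204, 249, 33, 23, 404], [236, 255, 10, 15, 60], [224, 269, 14, 13, 102], [287, 272, 8, 11, 62], [357, 291, 8, 17, 42], [326, 354, 19, 24, 202], [317, 377, 24, 7, 107]]
[262.48963203 236.56999308]
232 [124, 109, 79, 68, 69, 73, 75, 75, 69, 53, 60, 88, 93, 96, 97, 99, 106, 130, 132, 131, 131, 128, 126, 122, 120, 112, 98, 58, 52, 61, 84, 84, 67, 64, 54, 35, 37, 33, 32, 35, 31]
234 [79, 69, 63, 72, 75, 77, 80, 80, 70, 49, 59, 88, 94, 96, 99, 106, 112, 131, 133, 132, 130, 128, 125, 122, 120, 111, 98, 62, 76, 85, 120, 152, 161, 155, 84, 36, 29, 29, 32, 32, 20]
236 [70, 71, 70, 48, 43, 43, 37, 37, 38, 41, 59, 89, 94, 97, 105, 128, 132, 133, 133, 132, 131, 129, 125, 123, 120, 111, 98, 61, 69, 81, 90, 80, 69, 55, 28, 21, 20, 22, 23, 24, 18]
238 [67, 70, 76, 72, 47, 48, 45, 39, 36, 42, 61, 88, 94, 99, 110, 128, 132, 133, 133, 132, 130, 129, 125, 122, 119, 110, 97, 61, 54, 78, 82, 80, 72, 35, 25, 30, 24, 22, 19, 20, 22]
240 [62, 57, 58, 56, 54, 63, 76, 80, 76, 74, 72, 89, 96, 104, 127, 131, 134, 134, 134, 132, 130, 128, 125, 122, 118, 110, 95, 70, 75, 80, 83, 74, 49, 26, 25, 24, 23, 24, 24, 23, 24]
```

```bash
python3 -c "
from rig import env
print(env.close_job())"
```

```text
the job is handed in; nothing more can be done
None
```

The job is handed in at about 21 s: the lighter tube (about 1.8 N) stands released at the bottom of the near cup. The heavier tube (about 5.6 N) is still held upright within about 1 mm of the ring's centre, its foot about 70 mm above the bench, with no sideways force on the wrist.

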